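# Release the latched cylinder key on the injector tester

## Robot

A 6-joint arm with a two-finger parallel gripper is mounted at the origin on the work surface. World frame = base frame: x ahead of the robot, y to its left, z up, the work surface at z = 0. Lengths are in m, angles in degrees, forces in N, time in s.
With the tool pointing down it reaches from about 0.25 to 0.725 m from the base axis. Payload 9.7 kg.
Tool frame: the origin (TCP) lies at the very end of the fingers, on their centre line; the grasp point (between the pads) lies 19 mm behind it; z points along the fingers, y is the line along which they close (so a half turn about z gives the same grasp; the last joint's range is limited). The gripper opens to 85 mm and grips with 20 to 120 N. Pads are 22 mm wide; open, the fingers measure 114 mm over their backs; the gripper's body (76 mm by 85 mm) begins 54 mm behind the grasp point. The pads swing forward as they close: fully open they stand 13 mm farther back than shut.
Start: joints at [-70.531, 4.979, 10.078, 95.1, 0, 90], TCP at [0.183, -0.519, 0.208] pointing down, gripper open.
Joint ranges: [-179.16, 179.16], [-48.56, 103.87], [-65.8, 70.77], [-126.05, 130.52], [-82.76, 87.17], [-180, 180]. Speed limits (degrees/s): [127.2, 127.2, 147.25, 180, 180, 180].

## Interface

Orientations are given as [roll, pitch, yaw] about the fixed x, y, z axes, in that order (R = Rz(yaw) Ry(pitch) Rx(roll)).
In Python, from rig import ctrl, imaging gives the robot as it stands.
- The arm moves only by the tool carry_out, never from a script. Its argument "targets" is text: rows parted by semicolons, each of 7 numbers parted by spaces: the shift along the tool's x, y, z in m, then the turn, a rotation vector about the tool's x, y, z in rad, then the closure, from -1 (fully open) to 1 (shut), so that 0 is half open. In form: tx ty tz rx ry rz jaw; .... A call has exactly 8 rows; each row is the pose to reach, as a shift and turn from the pose commanded when the call began, along the tool's axes at that moment; what a row does not reach only later rows make up. A row lasts 1/12 s, in which the tool goes at most 41.7 mm and 7.16 degrees, less where a joint would pass 70% of its speed; a pose out of reach is approached as far as the arm can. A call with a gripper value outside its range is refused whole. The fingers move at their own pace and stop on an object; "newtons" is the grip in N (left out, the last holds). Time passes only in rows, so rows that repeat a pose let the fingers close, or fill a call up. It gives the time, the measured TCP pose, the force, the opening and the grip force at its end, in the units of the state.
- ctrl.get_obs(): the state, without advancing time (a new reading comes with each control period).
- imaging.grab_frame(name): name is "scene" or "side" or "wrist"; returns a dict with "pixels" (384x512x3 uint8, red, green, blue), "z_map" (384x512 float32, m along the optical axis (not along the pixel's ray), 0 where there is no reading), "fovy" (degrees; the focal length in pixels is half the picture's height over the tangent of half this angle, whatever the lens; pixels are square), "cx", "cy" (the principal point, pixels), "rvec" (rotation vector, rad) and "tvec" (3), from world to camera coordinates, as OpenCV has them. Camera axes: x right, y down, z forward; pixel columns grow to the right and rows downward; lengths in m; the calibration is good to about 2 mm. A picture is of the moment at which its call begins.
- ctrl.close_job(): hands the job in; it is judged then, once.
The state is a dict: "time": time; "joint_positions": joint angles; "joint_vel": joint speeds; "tau": joint torques, N m; "ee_pos": TCP position; "tcp_rot": TCP orientation; "ft_force": force on the tool from outside, world axes, zero at the start; "wrist_torque": the same for the moment, N m; "width": finger opening in m; "grip_force": force on a finger pad.
Only numpy, scipy, OpenCV 4.12 (cv2) and the standard library are available. Lean on these libraries where they do the work, as an engineer would, in place of code of your own. Each camera call takes 0.05 s, during which the arm holds its last target. There are 200 camera calls.

## Task

One of the four identical cylinder keys on the injector tester was left latched down from the last test. With a fingertip, tap each key lightly in turn, starting at the left end of the row as seen from the robot, to feel which one is already down; then press that one fully in and let it spring up, so that all four keys stand up. Do not push in any other key, and leave the tools and parts around alone.

Things in the scene. Friction and masses are not known exactly. Their poses are not given: they have to be found in the camera images.
- tester: Bench injector tester, fixed: flat green case, aluminium deck, 220 (x) x 310 (y) x 78 mm high. Origin: centre of its underside; x away from the robot, y to the left seen from the robot, z up. Its key row, along y, lies at x = -40 mm, on the side nearer the robot; the four places are at y = +75, +25, -25, -75 mm. At x = +62 mm stand four sockets, a knob and a toggle, up to 20 mm above the deck.
- unit_a: One of the four identical key units (which has which place differs each time). Origin: centre of the key, level with the deck, 78 mm above the bench; it stays put when the key moves. The key is a plain white cap 30 (x) x 26 (y) mm; its flat top is 16 mm above this origin when up, about 12 mm when latched down, 6 mm when fully in.
- unit_b: One of the four identical key units (which has which place differs each time). Origin: centre of the key, level with the deck, 78 mm above the bench; it stays put when the key moves. The key is a plain white cap 30 (x) x 26 (y) mm; its flat top is 16 mm above this origin when up, about 12 mm when latched down, 6 mm when fully in.
- unit_c: One of the four identical key units (which has which place differs each time). Origin: centre of the key, level with the deck, 78 mm above the bench; it stays put when the key moves. The key is a plain white cap 30 (x) x 26 (y) mm; its flat top is 16 mm above this origin when up, about 12 mm when latched down, 6 mm when fully in.
- unit_d: One of the four identical key units (which has which place differs each time). Origin: centre of the key, level with the deck, 78 mm above the bench; it stays put when the key moves. The key is a plain white cap 30 (x) x 26 (y) mm; its flat top is 16 mm above this origin when up, about 12 mm when latched down, 6 mm when fully in.
- key_a (a joint): How far the key of unit_a is down, m: 0 up, about 0.004 latched, 0.010 fully in. It moves straight down on a spring: 2 N starts an up key, then 1 N per mm. Push-push latch: pushed past about 7.5 mm (8.5 to 9 N) and let go, an up key stays latched and a latched key comes up; pushed less, it comes back as it was. A latched key does not give below about 6 N.
- key_b (a joint): How far the key of unit_b is down, m: 0 up, about 0.004 latched, 0.010 fully in. It moves straight down on a spring: 2 N starts an up key, then 1 N per mm. Push-push latch: pushed past about 7.5 mm (8.5 to 9 N) and let go, an up key stays latched and a latched key comes up; pushed less, it comes back as it was. A latched key does not give below about 6 N.
- key_c (a joint): How far the key of unit_c is down, m: 0 up, about 0.004 latched, 0.010 fully in. It moves straight down on a spring: 2 N starts an up key, then 1 N per mm. Push-push latch: pushed past about 7.5 mm (8.5 to 9 N) and let go, an up key stays latched and a latched key comes up; pushed less, it comes back as it was. A latched key does not give below about 6 N.
- key_d (a joint): How far the key of unit_d is down, m: 0 up, about 0.004 latched, 0.010 fully in. It moves straight down on a spring: 2 N starts an up key, then 1 N per mm. Push-push latch: pushed past about 7.5 mm (8.5 to 9 N) and let go, an up key stays latched and a latched key comes up; pushed less, it comes back as it was. A latched key does not give below about 6 N.
- spare_injector: loose steel fuel injector with a black plug, 64 x 24 x 15 mm, lying on the left end of the tester's deck; origin at the middle of its underside. To be left alone.
- deep_socket: loose steel spanner socket, 25 mm across and 52 mm tall, standing on the right end of the tester's deck; origin at the centre of its underside. To be left alone.
- spray_can: blue and white spray can, 65 mm across and 189 mm tall, standing on the bench left of the tester; origin at the centre of its underside. To be left alone.
- plug_carton: carton of spark plugs, 75 x 95 x 60 mm, on the bench right of the tester; origin at the centre of its underside. To be left alone.
- bolt_jar: glass jar with a dark lid, 64 mm across and 75 mm tall, on the bench right of the tester; origin at the centre of its underside. To be left alone.
- screwdriver: screwdriver lying on the bench in front of the tester; origin at its underside. To be left alone.
- spanner: spanner lying on the bench left of the tester; origin at its underside. To be left alone.

How it is judged:
By the outcome, as a careful person would: the job done as asked, in the order asked, and still so for the second after the job is handed in, with the robot touching nothing.
It also fails if it takes over 51 s, if anything falls off the work surface, if the arm or the gripper's body presses on something with over 40 N, if the wrist force passes 120 N, or if a joint passes its speed limit or range.

## Working session

There is one attempt and no reset: what is moved stays moved. The work goes in short steps, Python scripts to look and compute and a tool call to move; the robot and the scene stay as the last step left them, time stands still between calls to the robot, and variables do not carry over. Pictures are saved under pics/ and viewed, at most 10 in all, crops included, and the job is handed in when it is done.

Besides the shell and the picture viewer there is one more tool, called after "Request:" as name(argument=value, ...) on one line, values as JSON. carry_out: Moves the arm, as the interface text tells. Its arguments: {"type":"object","properties":{"targets":{"type":"string"},"newtons":{"type":"number"}},"required":["targets"]}

```bash
mkdir -p pics
cat > h.py <<'E'
import numpy as np, cv2
from rig import ctrl, imaging
def grab(n):
    f=imaging.grab_frame(n); p=f["pixels"]; f["f"]=p.shape[0]/2/np.tan(np.radians(f["fovy"])/2)
    f["R"]=cv2.Rodrigues(np.array(f["rvec"],float))[0]; f["t"]=np.array(f["tvec"],float).ravel(); return f
def cloud(f):
    z=f["z_map"]; v,u=np.mgrid[:z.shape[0],:z.shape[1]]
    c=np.stack([(u-f["cx"])/f["f"]*z,(v-f["cy"])/f["f"]*z,z],-1)
    return (c-f["t"])@f["R"]
def save(f,n): cv2.imwrite("pics/"+n,f["pixels"][:,:,::-1])
E
python3 - <<'E'
from h import *
print(ctrl.get_obs())
a=grab("scene");b=grab("side")
cv2.imwrite("pics/a.png",cv2.resize(np.hstack([a["pixels"],b["pixels"]])[:,:,::-1],(800,300)))
save(a,"scene.png")
for f in (a,b):
    P=cloud(f); p=f["pixels"].astype(int)
    m=(p.min(2)>170)&(P[...,2]>.07)&(P[...,2]<.11)&(f["z_map"]>0)
    n,l,s,c=cv2.connectedComponentsWithStats(m.astype(np.uint8))
    for i in range(1,n):
        if s[i,4]>40: q=P[l==i]; print(s[i],c[i].round(),np.median(q,0).round(4),q.min(0).round(3),q.max(0).round(3))
E
```

```text
{'time': 0.0, 'joint_positions': array([-7.05292004e+01,  5.01029382e+00,  1.00308626e+01,  9.50989597e+01,
        1.83936018e-04,  9.00007240e+01]), 'joint_vel': array([-0.0653012 , -0.01731637, -0.07936819, -0.05409121, -0.02572168,
        0.04770138]), 'tau': array([ 7.68005848e-04, -5.20386279e+01,  4.64799678e+01,  1.64172985e-02,
        8.34636603e-05,  7.74650488e-06]), 'ee_pos': array([ 0.18323716, -0.51828211,  0.20705866]), 'tcp_rot': array([-1.79921609e+02, -1.82945220e-04,  1.94700753e+01]), 'ft_force': array([0.27796934, 0.01281965, 0.00759979]), 'wrist_torque': array([ 0.02100797, -0.03658766, -0.0069722 ]), 'grip_force': 0.0, 'width': 0.0853095796930232}
[ 171  160  161  109 7506] [248. 213.] [0.5893 0.0032 0.0765] [ 0.443 -0.141  0.07 ] [0.699 0.187 0.108]
[355 176   8  15  55] [359. 183.] [0.6114 0.2797 0.0899] [0.607 0.272 0.071] [0.614 0.291 0.108]
[260  59  13  21  84] [266.  69.] [ 0.7108 -0.6438  0.0899] [ 0.673 -0.728  0.084] [ 0.748 -0.569  0.097]
[ 204  149  104   91 5929] [261. 195.] [0.5687 0.0471 0.0776] [ 0.443 -0.141  0.07 ] [0.698 0.191 0.109]
[272 176  13  10 120] [278. 181.] [0.5354 0.0006 0.0888] [ 0.519 -0.019  0.08 ] [0.551 0.009 0.093]
[271 188  14  11 145] [278. 193.] [0.5259 0.049  0.0924] [0.512 0.029 0.079] [0.542 0.058 0.096]
[270 202  14  12 157] [277. 207.] [0.5179 0.0976 0.0927] [0.503 0.075 0.082] [0.533 0.107 0.096]
[206 262  31  24 437] [222. 276.] [0.5736 0.3037 0.0903] [0.552 0.289 0.07 ] [0.607 0.309 0.11 ]
[ 20 314  17  19  98] [ 28. 323.] [0.8423 0.4697 0.0905] [0.833 0.467 0.07 ] [0.853 0.472 0.11 ]
[ 12 351  15  16 142] [ 19. 359.] [0.8171 0.5245 0.0882] [0.812 0.52  0.071] [0.828 0.527 0.11 ]
```

View pics/scene.png

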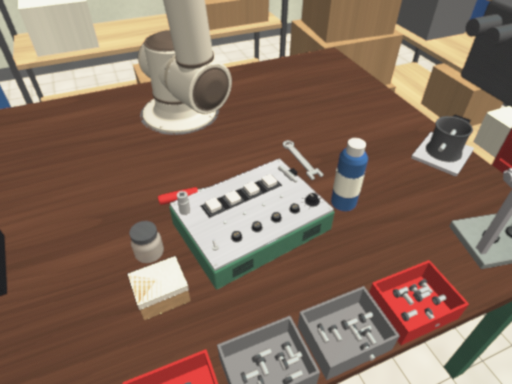

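View pics/a.png

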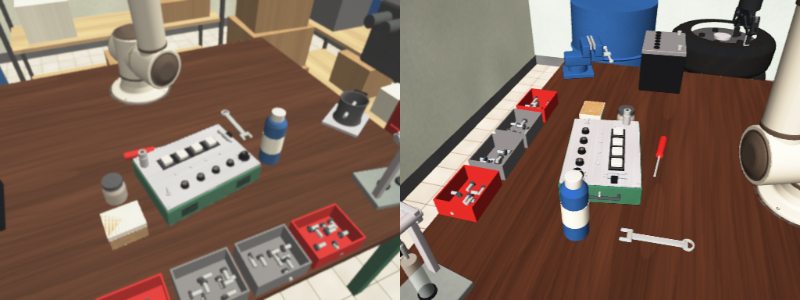

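The scene view shows the tester at about (250,215), with white keys in a black row running from (212,205) to (270,182). The steel socket stands at the right end (183,200), the injector lies at the left end (290,173), and the can is at (350,175). Next I'll measure the key tops.

Run:
```python
from h import *
a=grab("scene");b=grab("side")
for nm,f in (("scene",a),("side",b)):
    P=cloud(f); p=f["pixels"].astype(int)
    m=(p.min(2)>150)&(P[...,2]>.085)&(P[...,2]<.1)&(abs(P[...,0]-.53)<.05)&(abs(P[...,1]-.025)<.14)
    n,l,s,c=cv2.connectedComponentsWithStats(m.astype(np.uint8),connectivity=4)
    for i in range(1,n):
        if s[i,4]>25:
            q=P[l==i]; d=f["R"].T@np.array([(c[i][0]-f["cx"])/f["f"],(c[i][1]-f["cy"])/f["f"],1]); o=-f["R"].T@f["t"]
            print(nm,s[i],c[i].round(),q.mean(0).round(4),np.percentile(q[:,2],75).round(4),(o+d*(.094-o[2])/d[2]).round(4))
    # tall things near the deck
    for lab,m in (("tall",(P[...,2]>.108)&(P[...,2]<.14)&(abs(P[...,0]-.55)<.13)&(abs(P[...,1]-.025)<.2)),):
        n,l,s,c=cv2.connectedComponentsWithStats(m.astype(np.uint8))
        for i in range(1,n):
            if s[i,4]>15: q=P[l==i]; print(nm,lab,s[i],q.min(0).round(3),q.max(0).round(3))
A=cv2.resize(a["pixels"][140:260,160:340],(720,480),interpolation=cv2.INTER_CUBIC);cv2.imwrite("pics/crop.png",A[:,:,::-1])
```

```text
scene [278 166  19  16  61] [288. 173.] [0.5136 0.1426 0.0896] 0.0909 [0.5182 0.1401 0.094 ]
scene [261 174  16  12 106] [269. 180.] [0.521  0.0892 0.0914] 0.0925 [0.5237 0.0879 0.094 ]
scene [243 182  16  12 111] [251. 188.] [0.5296 0.0404 0.0918] 0.0928 [0.5319 0.0395 0.094 ]
scene [225 191  15  12 109] [232. 196.] [ 0.537  -0.0093  0.0883] 0.0889 [ 0.5427 -0.0112  0.094 ]
scene [205 198  16  14 129] [213. 204.] [ 0.5467 -0.0582  0.0918] 0.0929 [ 0.5489 -0.0587  0.094 ]
scene tall [176 191  13  15 140] [ 0.517 -0.132  0.108] [ 0.541 -0.109  0.131]
side [285 152   8   7  38] [288. 155.] [ 0.5299 -0.1079  0.0919] 0.0949 [ 0.5294 -0.1047  0.094 ]
side [273 163  12   9 105] [279. 167.] [ 0.5438 -0.052   0.0921] 0.0937 [ 0.5433 -0.0493  0.094 ]
side [272 176  13   9 101] [278. 180.] [ 0.5353 -0.0043  0.0892] 0.0903 [0.5342 0.0022 0.094 ]
side [271 188  14  11 130] [277. 192.] [0.5267 0.0459 0.0921] 0.0939 [0.5263 0.0483 0.094 ]
side [270 202  14  12 145] [277. 207.] [0.5183 0.0954 0.0923] 0.094 [0.5179 0.0975 0.094 ]
side [259 222  32   7 132] [276. 224.] [0.51   0.1463 0.0898] 0.0916 [0.5092 0.1508 0.094 ]
side tall [285 139  10  12 103] [ 0.518 -0.127  0.108] [ 0.541 -0.103  0.133]
```

View pics/crop.png

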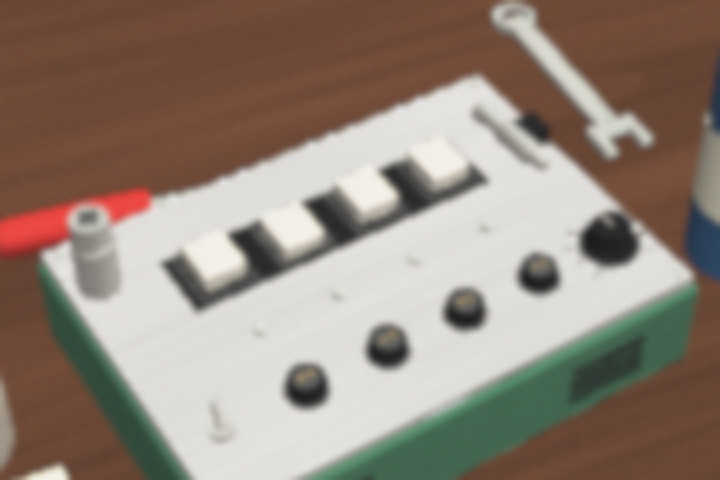

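The row runs from about (0.520, 0.092) on the left to (0.546, -0.055) on the right, with a tester yaw of about 10°. Key 3 from the left looks low. I'll move over the row with the fingers shut and the tool turned to yaw 100°.

Request:
carry_out(targets="0.032 -0.0245 0 0 0 -0.088 1;0.064 -0.049 0 0 0 -0.176 1;0.096 -0.0735 0 0 0 -0.264 1;0.128 -0.098 0 0 0 -0.352 1;0.16 -0.1225 0 0 0 -0.44 1;0.192 -0.147 0 0 0 -0.528 1;0.224 -0.1715 0 0 0 -0.616 1;0.256 -0.196 0 0 0 -0.704 1", newtons=20)

```text
time: 0.87
ee_pos: [0.3599, -0.2466, 0.2078]
tcp_rot: [180.0, -0.0, 60.0]
ft_force: [0.6, -0.1, 0.2]
width: -0.0001
grip_force: 0.0
```

Request:
carry_out(targets="0.04 0.002 0 0 0 -0.088 1;0.08 0.004 0 0 0 -0.176 1;0.12 0.006 0 0 0 -0.264 1;0.16 0.008 0 0 0 -0.352 1;0.2 0.01 0 0 0 -0.44 1;0.24 0.011 0 0 0 -0.528 1;0.28 0.013 0 0 0 -0.616 1;0.318 0.015 0 0 0 -0.703 1")

```text
time: 1.53
ee_pos: [0.5329, 0.0211, 0.2077]
tcp_rot: [180.0, 0.0, 100.4]
ft_force: [0.2, -0.3, 0.5]
width: 0.0001
grip_force: 0.0
```

Run:
```python
from h import *
o=ctrl.get_obs(); print(o["ee_pos"],o["tcp_rot"],o["joint_vel"].round(1))
f=grab("wrist"); save(f,"w1.png"); print((-f["R"].T@f["t"]).round(3))
P=cloud(f); p=f["pixels"].astype(int)
m=(p.min(2)>120)&(P[...,2]>.084)&(P[...,2]<.1)&(abs(P[...,0]-.53)<.05)
n,l,s,c=cv2.connectedComponentsWithStats(m.astype(np.uint8),connectivity=4)
for i in range(1,n):
    if s[i,4]>200:
        q=P[l==i]; print(s[i],c[i].round(),q.mean(0).round(4),np.median(q[:,2]).round(4),cv2.minAreaRect(q[:,:2].astype(np.float32)*1000))
```

```text
[0.53294422 0.02109088 0.20766171] [1.79996262e+02 1.41472024e-03 1.00365135e+02] [ 40.9  35.1  35.8   0.7  -0.2 -18.7]
[0.52  0.086 0.374]
[225  33  69  18 704] [258.  44.] [0.5095 0.1432 0.0914] 0.0917 ((509.8457336425781, 145.53466796875), (62.19477462768555, 14.241719245910645), 10.388140678405762)
[241  92  31  28 859] [256. 105.] [0.5169 0.0904 0.0942] 0.0941 ((516.9402465820312, 90.3462905883789), (28.814960479736328, 24.70478057861328), 10.34262466430664)
[241 145  30  26 758] [255. 157.] [0.5249 0.0416 0.0942] 0.0942 ((525.2785034179688, 41.23653793334961), (28.96302032470703, 25.428678512573242), 9.737410545349121)
[241 192  28  25 672] [255. 204.] [ 0.5331 -0.0072  0.0902] 0.0904 ((533.298583984375, -8.621648788452148), (28.822101593017578, 26.940265655517578), 9.47536849975586)
```

View pics/w1.png

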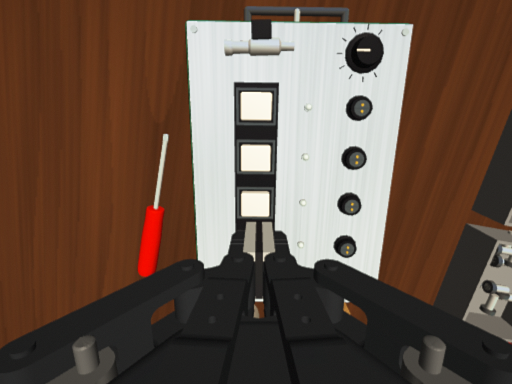

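The wrist view shows keys at (256,105), (255,157) and (255,204), with the fourth hidden under the fingers. Depth puts the third key top about 4 mm low (z 0.090), so it is probably the latched one. I'll tap the keys in order, starting at the left, and first move to about 6 mm above key 1.

Request:
carry_out(targets="0.037 -0.0006 0 0 0 0 1;0.074 -0.0012 0 0 0 0 1;0.074 -0.0012 0.035 0 0 0 1;0.074 -0.0012 0.07 0 0 0 1;0.074 -0.0012 0.09 0 0 0 1;0.074 -0.0012 0.1 0 0 0 1;0.074 -0.0012 0.108 0 0 0 1;0.074 -0.0012 0.108 0 0 0 1")

```text
time: 2.25
ee_pos: [0.5178, 0.0913, 0.099]
tcp_rot: [-179.9, 0.0, 100.1]
ft_force: [-0.4, -0.4, -0.4]
width: 0.0002
grip_force: 0.0
```

Run:
```python
from h import *
f=grab("wrist"); o=ctrl.get_obs(); print(o["time"],o["ee_pos"],o["tcp_rot"],o["ft_force"]); 
cv2.imwrite("pics/w2.png",f["pixels"][:,:,::-1])
P=cloud(f); p=f["pixels"].astype(int)
m=(p.min(2)>120)&(P[...,2]>.084)&(P[...,2]<.1)&(abs(P[...,0]-.53)<.05)
n,l,s,c=cv2.connectedComponentsWithStats(m.astype(np.uint8),connectivity=4)
for i in range(1,n):
    if s[i,4]>200: q=P[l==i]; print(c[i].round(),q.mean(0).round(4),np.median(q[:,2]).round(4))
```

```text
2.3 [0.51828136 0.09133993 0.10025678] [ 1.79985522e+02 -1.09409534e-03  1.00060019e+02] [-0.66633911 -0.11090418 -0.31516535]
[261. 133.] [0.5091 0.1439 0.0913] 0.0916
[258. 211.] [0.5156 0.0954 0.0937] 0.0942
```

View pics/w2.png

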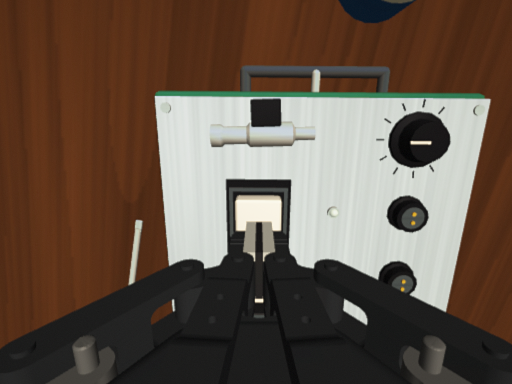

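The shut fingertips at (258,235) sit over the left key. Tapping it now: 2 to 3 mm down, ending at the bottom so I can read the force.

Request:
carry_out(targets="0 0 0.003 0 0 0 1;0 0 0.005 0 0 0 1;0 0 0.006 0 0 0 1;0 0 0.007 0 0 0 1;0 0 0.008 0 0 0 1;0 0 0.0085 0 0 0 1;0 0 0.0085 0 0 0 1;0 0 0.0085 0 0 0 1")

```text
time: 2.97
ee_pos: [0.5181, 0.0915, 0.0913]
tcp_rot: [180.0, 0.0, 100.1]
ft_force: [-0.5, -0.0, 0.7]
width: -0.0
grip_force: 0.0
```

Request:
carry_out(targets="0 0 0.0005 0 0 0 1;0 0 0.001 0 0 0 1;0 0 0.001 0 0 0 1;0 0 0.001 0 0 0 1;0 0 0.001 0 0 0 1;0 0 0.001 0 0 0 1;0 0 0.001 0 0 0 1;0 0 0.001 0 0 0 1")

```text
time: 3.63
ee_pos: [0.5181, 0.0915, 0.0903]
tcp_rot: [-180.0, 0.0, 100.1]
ft_force: [-0.8, -0.1, 0.2]
width: 0.0003
grip_force: 0.0
```

Run:
```python
from h import *
f=grab("wrist"); o=ctrl.get_obs(); print(o["time"],o["ee_pos"],o["ft_force"]); 
P=cloud(f); p=f["pixels"].astype(int)
m=(p.min(2)>120)&(P[...,2]>.082)&(P[...,2]<.1)&(abs(P[...,0]-.53)<.05)
n,l,s,c=cv2.connectedComponentsWithStats(m.astype(np.uint8),connectivity=4)
for i in range(1,n):
    if s[i,4]>200: q=P[l==i]; print(c[i].round(),q.mean(0).round(4),np.median(q[:,2]).round(4))
```

```text
3.6833 [0.51810876 0.091536   0.09028882] [ 0.02121459 -0.37562828 -0.50278808]
[260. 134.] [0.509  0.1439 0.0913] 0.0916
[257. 213.] [0.5154 0.0971 0.0934] 0.0941
```

Request:
carry_out(targets="0 0 0.0005 0 0 0 1;0 0 0.001 0 0 0 1;0 0 0.0015 0 0 0 1;0 0 0.0015 0 0 0 1;0 0 0.0015 0 0 0 1;0 0 0.0015 0 0 0 1;0 0 0.0015 0 0 0 1;0 0 0.0015 0 0 0 1")

```text
time: 4.35
ee_pos: [0.5181, 0.0915, 0.0888]
tcp_rot: [180.0, 0.0, 100.1]
ft_force: [0.2, -0.2, 0.2]
width: 0.0
grip_force: 0.0
```

Run:
```python
from h import *
f=grab("wrist"); o=ctrl.get_obs(); print(o["time"],o["ee_pos"],o["ft_force"]); 
P=cloud(f)
for r in range(195,262,5): print(r,P[r,250].round(4),P[r,266].round(4),f["pixels"][r,250])
s=grab("side"); cv2.imwrite("pics/s2.png",cv2.resize(s["pixels"][110:250,190:370],(720,560),interpolation=cv2.INTER_CUBIC)[:,:,::-1])
```

```text
4.4 [0.51814471 0.0915214  0.08883952] [0.5267831  0.32186144 0.63983027]
195 [0.5094 0.1048 0.0825] [0.5193 0.1068 0.0833] [74 79 76]
200 [0.5099 0.1023 0.0847] [0.5198 0.104  0.0848] [162 151 130]
205 [0.5102 0.1019 0.0933] [0.5197 0.1035 0.093 ] [237 232 208]
210 [0.5107 0.0992 0.0946] [0.5201 0.1009 0.0946] [247 241 226]
215 [0.5112 0.0957 0.0935] [0.5207 0.0976 0.0942] [247 240 225]
220 [0.5118 0.0926 0.0938] [0.5213 0.0945 0.0942] [248 241 224]
225 [0.5111 0.1014 0.1228] [0.5193 0.1018 0.1203] [149 144 128]
230 [0.5113 0.1013 0.1287] [0.519  0.1024 0.128 ] [151 145 129]
235 [0.5115 0.1015 0.1348] [0.5189 0.102  0.1331] [151 146 130]
240 [0.5117 0.1011 0.1391] [0.5185 0.1029 0.1403] [149 145 128]
245 [0.5118 0.1011 0.144 ] [0.5186 0.1022 0.1437] [150 144 128]
250 [0.5119 0.1012 0.1486] [0.5185 0.1022 0.1483] [150 146 129]
255 [0.5119 0.1024 0.155 ] [0.518  0.1037 0.1555] [52 50 46]
260 [0.512  0.1023 0.1588] [0.5179 0.1036 0.1592] [27 27 26]
```

View pics/s2.png

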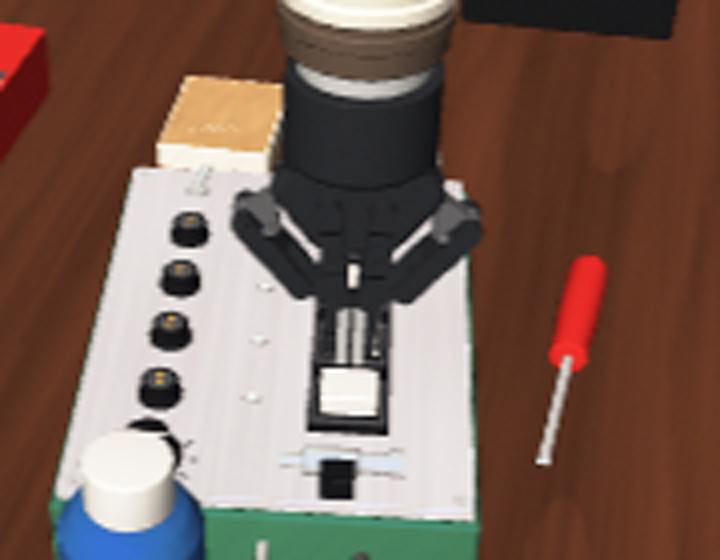

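The side view shows the fingertips at crop (350,360), apparently still clear of key 1, whose whole top at (350,390) is visible. I'll check the real tip position by depth.

Run:
```python
from h import *
o=ctrl.get_obs(); print(o["ee_pos"],o["width"],o["joint_positions"].round(2))
for nm in ("side","scene","wrist"):
    f=grab(nm); P=cloud(f)
    m=(P[...,2]>.098)&(P[...,2]<.19)&(abs(P[...,0]-.518)<.04)&(abs(P[...,1]-.0915)<.04)
    q=P[m]; print(nm,m.sum())
    for z in np.arange(.098,.17,.006):
        k=q[(q[:,2]>=z)&(q[:,2]<z+.006)]
        if len(k)>2: print(z.round(3),len(k),k.min(0).round(3),k.max(0).round(3))
    if nm=="side":
        cols=np.arange(268,288)
        for r in range(190,214): print(r,P[r,277].round(3),f["pixels"][r,277])
```

```text
[0.51812775 0.09151801 0.08881463] -0.00021887776820253842 [10.02  1.02 -7.2  81.78 -0.   89.93]
side 681
0.11 5 [0.513 0.1   0.112] [0.521 0.103 0.116]
0.116 23 [0.506 0.095 0.116] [0.53  0.106 0.122]
0.122 26 [0.506 0.095 0.122] [0.531 0.105 0.128]
0.128 32 [0.506 0.096 0.128] [0.531 0.105 0.134]
0.134 28 [0.506 0.096 0.134] [0.531 0.105 0.14 ]
0.14 31 [0.507 0.096 0.14 ] [0.531 0.105 0.146]
0.146 33 [0.507 0.082 0.146] [0.531 0.105 0.152]
0.152 39 [0.495 0.095 0.152] [0.545 0.107 0.158]
0.158 71 [0.485 0.083 0.158] [0.55  0.111 0.164]
0.164 147 [0.48  0.075 0.164] [0.557 0.111 0.17 ]
0.17 78 [0.478 0.078 0.17 ] [0.556 0.112 0.176]
190 [0.518 0.101 0.142] [110 106 104]
191 [0.518 0.105 0.143] [109 106 103]
192 [0.518 0.102 0.138] [81 78 77]
193 [0.518 0.101 0.135] [81 78 77]
194 [0.518 0.102 0.133] [81 78 78]
195 [0.518 0.102 0.13 ] [82 79 78]
196 [0.518 0.102 0.127] [58 56 55]
197 [0.517 0.102 0.125] [79 76 75]
198 [0.517 0.103 0.123] [79 76 75]
199 [0.517 0.102 0.12 ] [79 76 74]
200 [0.517 0.101 0.116] [80 78 77]
201 [0.517 0.103 0.115] [31 29 30]
202 [0.521 0.08  0.093] [208 199
[... 781 characters left out ...]
0 [0.507 0.075 0.153] [0.547 0.1   0.158]
0.158 60 [0.487 0.073 0.158] [0.552 0.105 0.164]
0.164 39 [0.484 0.072 0.164] [0.557 0.1   0.17 ]
0.17 32 [0.484 0.071 0.17 ] [0.557 0.106 0.176]
wrist 17999
0.116 132 [0.504 0.095 0.117] [0.529 0.103 0.122]
0.122 251 [0.503 0.095 0.122] [0.53  0.103 0.128]
0.128 308 [0.503 0.095 0.128] [0.529 0.103 0.134]
0.134 325 [0.503 0.095 0.134] [0.53  0.103 0.14 ]
0.14 260 [0.503 0.095 0.14 ] [0.529 0.103 0.146]
0.146 592 [0.507 0.078 0.146] [0.525 0.104 0.152]
0.152 476 [0.487 0.083 0.152] [0.543 0.108 0.158]
0.158 1692 [0.481 0.077 0.158] [0.552 0.11  0.164]
0.164 3433 [0.478 0.076 0.164] [0.557 0.11  0.17 ]
0.17 2284 [0.478 0.076 0.17 ] [0.558 0.111 0.176]
```

All three views agree that the real fingertip ends about 25 mm above the reported TCP (tip at z about 0.114 while the TCP reads 0.089). The tip is centred over key 1. Contact should therefore come at a TCP reading of about 0.069, so I'll approach slowly and watch the force.

Request:
carry_out(targets="0 0 0.004 0 0 0 1;0 0 0.008 0 0 0 1;0 0 0.012 0 0 0 1;0 0 0.015 0 0 0 1;0 0 0.017 0 0 0 1;0 0 0.018 0 0 0 1;0 0 0.018 0 0 0 1;0 0 0.018 0 0 0 1")

```text
time: 5.27
ee_pos: [0.5182, 0.0915, 0.0709]
tcp_rot: [180.0, 0.0, 100.1]
ft_force: [-0.3, 0.4, -0.2]
width: -0.0002
grip_force: 0.0
```

Request:
carry_out(targets="0 0 0.0005 0 0 0 1;0 0 0.001 0 0 0 1;0 0 0.0015 0 0 0 1;0 0 0.002 0 0 0 1;0 0 0.002 0 0 0 1;0 0 0.002 0 0 0 1;0 0 0.002 0 0 0 1;0 0 0.002 0 0 0 1")

```text
time: 5.93
ee_pos: [0.5183, 0.0915, 0.0689]
tcp_rot: [180.0, 0.0, 100.1]
ft_force: [0.8, -0.2, 3.4]
width: 0.0
grip_force: 1.6
```

Request:
carry_out(targets="0 0 0.0005 0 0 0 1;0 0 0.001 0 0 0 1;0 0 0.001 0 0 0 1;0 0 0.001 0 0 0 1;0 0 0.001 0 0 0 1;0 0 0.001 0 0 0 1;0 0 0.001 0 0 0 1;0 0 0.001 0 0 0 1")

```text
time: 6.6
ee_pos: [0.5183, 0.0915, 0.0678]
tcp_rot: [180.0, -0.0, 100.1]
ft_force: [2.5, -0.0, 3.6]
width: -0.0003
grip_force: 2.1
```

Key 1 gives like a spring (about 3.5 N at 1 to 2 mm), so it is up. Next is key 2.

Request:
carry_out(targets="0 0 -0.01 0 0 0 1;0 0 -0.018 0 0 0 1;-0.017 0 -0.018 0 0 0 1;-0.034 0 -0.018 0 0 0 1;-0.05 0 -0.018 0 0 0 1;-0.05 0 -0.018 0 0 0 1;-0.05 0 -0.012 0 0 0 1;-0.05 0 -0.005 0 0 0 1")

```text
time: 7.27
ee_pos: [0.5271, 0.0426, 0.0729]
tcp_rot: [180.0, -0.0, 100.1]
ft_force: [1.6, -0.2, 0.4]
width: -0.0
grip_force: 0.0
```

Request:
carry_out(targets="0 0 0.001 0 0 0 1;0 0 0.002 0 0 0 1;0 0 0.003 0 0 0 1;0 0 0.0035 0 0 0 1;0 0 0.004 0 0 0 1;0 0 0.0045 0 0 0 1;0 0 0.0045 0 0 0 1;0 0 0.0045 0 0 0 1")

```text
time: 7.93
ee_pos: [0.527, 0.0425, 0.0685]
tcp_rot: [180.0, -0.0, 100.1]
ft_force: [-1.3, 1.7, 2.5]
width: 0.0
grip_force: 1.8
```

Key 2 answers at the same "up" height. Next is key 3.

Request:
carry_out(targets="0 0 -0.01 0 0 0 1;0 0 -0.018 0 0 0 1;-0.017 0 -0.018 0 0 0 1;-0.034 0 -0.018 0 0 0 1;-0.05 0 -0.018 0 0 0 1;-0.05 0 -0.018 0 0 0 1;-0.05 0 -0.012 0 0 0 1;-0.05 0 -0.005 0 0 0 1")

```text
time: 8.6
ee_pos: [0.5361, -0.0067, 0.0736]
tcp_rot: [179.9, 0.0, 100.1]
ft_force: [0.6, -0.3, -0.0]
width: -0.0001
grip_force: 0.0
```

Request:
carry_out(targets="0 0 0.001 0 0 0 1;0 0 0.002 0 0 0 1;0 0 0.003 0 0 0 1;0 0 0.0035 0 0 0 1;0 0 0.004 0 0 0 1;0 0 0.0045 0 0 0 1;0 0 0.0045 0 0 0 1;0 0 0 0 0 0 1")

```text
time: 9.27
ee_pos: [0.5352, -0.0069, 0.0727]
tcp_rot: [-179.9, -0.0, 100.1]
ft_force: [-0.2, 0.3, -0.4]
width: -0.0005
grip_force: 0.0
```

Request:
carry_out(targets="0 0 0.002 0 0 0 1;0 0 0.004 0 0 0 1;0 0 0.005 0 0 0 1;0 0 0.0055 0 0 0 1;0 0 0.006 0 0 0 1;0 0 0.006 0 0 0 1;0 0 0.006 0 0 0 1;0 0 0.006 0 0 0 1")

```text
time: 9.93
ee_pos: [0.5356, -0.0069, 0.0673]
tcp_rot: [180.0, 0.0, 100.1]
ft_force: [0.8, 0.8, -0.2]
width: 0.0004
grip_force: 0.0
```

Request:
carry_out(targets="0 0 0.0003 0 0 0 1;0 0 0.0006 0 0 0 1;0 0 0.0009 0 0 0 1;0 0 0.0012 0 0 0 1;0 0 0.0012 0 0 0 1;0 0 0.0012 0 0 0 1;0 0 0.0012 0 0 0 1;0 0 0.0012 0 0 0 1")

```text
time: 10.6
ee_pos: [0.5357, -0.0069, 0.0663]
tcp_rot: [180.0, 0.0, 100.1]
ft_force: [-1.2, -0.4, 4.1]
width: -0.0
grip_force: 2.1
```

Key 3 is met about 4 mm lower and is stiff (4 N), so it is the latched one. I'll still tap key 4, as the task asks.

Request:
carry_out(targets="0 0 -0.01 0 0 0 1;0 0 -0.02 0 0 0 1;-0.017 0 -0.02 0 0 0 1;-0.034 0 -0.02 0 0 0 1;-0.05 0 -0.02 0 0 0 1;-0.05 0 -0.02 0 0 0 1;-0.05 0 -0.014 0 0 0 1;-0.05 0 -0.007 0 0 0 1")

```text
time: 11.27
ee_pos: [0.5448, -0.0559, 0.0734]
tcp_rot: [179.9, 0.0, 100.1]
ft_force: [0.5, -0.5, 0.2]
width: 0.0002
grip_force: 0.0
```

Request:
carry_out(targets="0 0 0.001 0 0 0 1;0 0 0.002 0 0 0 1;0 0 0.003 0 0 0 1;0 0 0.0035 0 0 0 1;0 0 0.004 0 0 0 1;0 0 0.0045 0 0 0 1;0 0 0.0045 0 0 0 1;0 0 0.0045 0 0 0 1")

```text
time: 11.93
ee_pos: [0.5445, -0.056, 0.0688]
tcp_rot: [180.0, -0.0, 100.1]
ft_force: [-1.1, 2.0, 4.5]
width: 0.0
grip_force: 1.7
```

Key 4 is up too. Back to key 3 to press it fully in.

Request:
carry_out(targets="0 0 -0.01 0 0 0 1;0 0 -0.018 0 0 0 1;0.017 0 -0.018 0 0 0 1;0.034 0 -0.018 0 0 0 1;0.05 0 -0.018 0 0 0 1;0.05 0 -0.018 0 0 0 1;0.05 0 -0.012 0 0 0 1;0.05 0 -0.003 0 0 0 1")

```text
time: 12.6
ee_pos: [0.5365, -0.0074, 0.0723]
tcp_rot: [179.9, 0.0, 100.1]
ft_force: [0.5, -0.3, -0.3]
width: 0.0
grip_force: 0.0
```

Request:
carry_out(targets="0 0 0.003 0 0 0 1;0 0 0.006 0 0 0 1;0 0 0.008 0 0 0 1;0 0 0.009 0 0 0 1;0 0 0.01 0 0 0 1;0 0 0.0108 0 0 0 1;0 0 0.0115 0 0 0 1;0 0 0.0115 0 0 0 1")

```text
time: 13.27
ee_pos: [0.5353, -0.0076, 0.0609]
tcp_rot: [-180.0, 0.0, 100.0]
ft_force: [-5.7, 0.3, 10.4]
width: 0.0002
grip_force: 5.4
```

Request:
carry_out(targets="0 0 0.0005 0 0 0 1;0 0 0.001 0 0 0 1;0 0 0.001 0 0 0 1;0 0 0.001 0 0 0 1;0 0 0.001 0 0 0 1;0 0 0.001 0 0 0 1;0 0 0.001 0 0 0 1;0 0 0.001 0 0 0 1")

```text
time: 13.93
ee_pos: [0.5354, -0.0076, 0.0605]
tcp_rot: [180.0, 0.0, 100.0]
ft_force: [-7.5, -0.8, 14.6]
width: 0.0
grip_force: 7.3
```

Request:
carry_out(targets="0 0 -0.004 0 0 0 1;0 0 -0.008 0 0 0 1;0 0 -0.014 0 0 0 1;0 0 -0.03 0 0 0 1;0 0 -0.06 0 0 0 1;0 0 -0.1 0 0 0 1;0 0 -0.14 0 0 0 1;0 0 -0.16 0 0 0 1")

```text
time: 14.6
ee_pos: [0.5364, -0.0073, 0.2238]
tcp_rot: [179.7, 0.1, 100.1]
ft_force: [0.8, 0.1, 0.3]
width: 0.0
grip_force: 0.0
```

Request:
carry_out(targets="-0.04 0 0 0 0 0 1;-0.07 0 0 0 0 0 1;-0.1 0 0 0 0 0 1;-0.12 0 0 0 0 0 1;-0.12 0 0 0 0 0 1;-0.12 0 0 0 0 0 1;-0.12 0 0 0 0 0 1;-0.12 0 0 0 0 0 1")

```text
time: 15.27
ee_pos: [0.5566, -0.1243, 0.2191]
tcp_rot: [-180.0, -0.0, 100.1]
ft_force: [0.4, 0.2, 0.4]
width: 0.0006
grip_force: 0.0
```

Run:
```python
from h import *
f=grab("wrist"); save(f,"w3.png"); o=ctrl.get_obs(); print(o["time"],o["ee_pos"],o["ft_force"])
P=cloud(f); p=f["pixels"].astype(int)
m=(p.min(2)>120)&(P[...,2]>.084)&(P[...,2]<.1)&(abs(P[...,0]-.53)<.05)
n,l,s,c=cv2.connectedComponentsWithStats(m.astype(np.uint8),connectivity=4)
for i in range(1,n):
    if s[i,4]>100: q=P[l==i]; print(c[i].round(),q.mean(0).round(4),np.median(q[:,2]).round(4))
```

```text
15.3167 [ 0.55659164 -0.12419383  0.21922496] [-0.86453443  0.285242   -0.70302707]
[257.   4.] [0.5265 0.0318 0.094 ] 0.0939
[257.  54.] [ 0.5335 -0.0087  0.0941] 0.0941
[257. 109.] [ 0.5418 -0.0579  0.0941] 0.0942
```

View pics/w3.png

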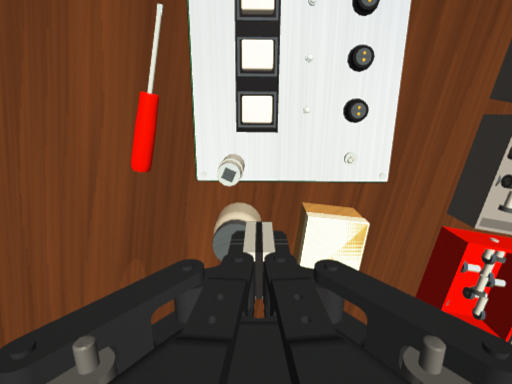

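Keys 2, 3 and 4, at (257,4), (257,54) and (257,109), now all stand at z 0.094, and the socket, carton and jar are undisturbed. I'll check key 1 in the side view, then hand in.

Run:
```python
from h import *
f=grab("side"); P=cloud(f); ok=True
for x,y in ((.518,.091),(.5265,.042),(.535,-.0075),(.5435,-.057)):
    m=(np.hypot(P[...,0]-x,P[...,1]-y)<.01)&(P[...,2]>.08)&(P[...,2]<.1)
    z=np.median(P[m][:,2]); print(m.sum(),z.round(4)); ok&=z>.092
if ok: print(ctrl.close_job())
```

```text
44 0.0936
40 0.0936
34 0.0935
31 0.0935
the job is handed in; nothing more can be done
None
```

The job is done and handed in: I tapped all four keys in order from the left, the third was the latched one, and after a full press and release all four stand up at about 0.094 m.

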